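# Raise the fume cabinet sash to the working mark and start the fan

## Robot

A 6-joint arm with a two-finger parallel gripper is mounted at the origin on a cart in front of the work surface, level with it; the furniture and walls round the work are solid. World frame = base frame: x ahead of the robot, y to its left, z up, the work surface at z = 0. Lengths are in m, angles in degrees, forces in N, time in s.
With the tool pointing down it reaches from about 0.25 to 0.725 m from the base axis. Payload 9.7 kg.
Tool frame: the origin (TCP) lies at the very end of the fingers, on their centre line; the grasp point (between the pads) lies 19 mm behind it (bot.hold_point_z is the distance from the TCP to the grasp point, in m); z points along the fingers, y is the line along which they close (so a half turn about z gives the same grasp; the last joint's range is limited). The gripper opens to 85 mm and grips with 20 to 120 N. Pads are 22 mm wide; open, the fingers measure 114 mm over their backs; the gripper's body (76 mm by 85 mm) begins 54 mm behind the grasp point. The pads swing forward as they close: fully open they stand 13 mm farther back than shut.
Start: joints at [-75.63, 4.979, 10.078, 95.1, 0, 90], TCP at [0.136, -0.533, 0.231] pointing down, gripper open.
Joint ranges: [-179.16, 179.16], [-48.56, 103.87], [-65.8, 70.77], [-126.05, 130.52], [-82.76, 87.17], [-180, 180]. Speed limits (degrees/s): [127.2, 127.2, 147.25, 180, 180, 180].

## Interface

Orientations are given as [roll, pitch, yaw] about the fixed x, y, z axes, in that order (R = Rz(yaw) Ry(pitch) Rx(roll)).
In Python, from workcell import bot gives the robot as it stands.
- The arm moves only by the tool play_rows, never from a script. Its argument "targets" is a list of rows, each an object with "grip": the closure in counts, from 0 (fully open) to 255 (shut); "linear": the shift along the world's x, y, z in cm, a list of three; "delta_rot": the turn, a rotation vector about the world's x, y, z in rad, a list of three. A call has 1 to 10 rows; each row is the pose to reach, as a shift and turn from the pose commanded when the call began; what a row does not reach only later rows make up. A row lasts 1/10 s, in which the tool goes at most 50 mm and 8.59 degrees, less where a joint would pass 70% of its speed; a pose out of reach is approached as far as the arm can. A call with a gripper value outside its range is refused whole. The fingers move at their own pace and stop on an object; "force" is the grip in N (left out, the last holds). Time passes only in rows, so rows that repeat a pose let the fingers close. It gives the time, the measured TCP pose, the force, the opening and the grip force at its end, in the units of the state.
- bot.get_obs(): the state, without advancing time (a new reading comes with each control period).
- bot.camera(name): name is "side" or "top" or "wrist"; returns a dict with "color" (384x512x3 uint8, red, green, blue), "range_z" (384x512 float32, m along the optical axis (not along the pixel's ray), 0 where there is no reading), "fov_y" (degrees; the focal length in pixels is half the picture's height over the tangent of half this angle, whatever the lens; pixels are square), "cx", "cy" (the principal point, pixels), "world_to_cam" (4x4, takes a point from world to camera coordinates). Camera axes: x right, y up, looking along -z (the intrinsics and any distortion apply to the point x, -y, -z); pixel columns grow to the right and rows downward; lengths in m; the calibration is good to about 2 mm. A picture is of the moment at which its call begins.
- bot.job_done(): hands the job in; it is judged then, once.
Trained networks look in a picture, given as the dict that the camera call returned (one of the last four; its "shot" number tells which), for a name from the list of things; names that differ only in an ending like _2 or _b are one class to them, and where a whole thing is asked for, a point or a joint stands for the part that bears it (a point fixed in the world has none). Each returns a list of dicts, best first, with "conf" (0 to 1); they miss things now and then, are a little off and sometimes report something else, mostly with a low value. They report only what shows in the picture. A call takes as long as a camera call. They do not tell look-alikes from the thing itself.
- bot.search_frame(picture, target): "box" ([left, top, right, bottom] in pixels, round what is visible of it).
- bot.trace(picture, target): "pixels" (384x512 bool, what is visible of it) and "box" ([left, top, right, bottom] in pixels, round what is visible of it).
- bot.pinpoint(picture, target): "pixel" ([column, row] in pixels: a listed point, or the origin of a listed thing).
The state is a dict: "time": time; "q": joint angles; "qd": joint speeds; "joint_efforts": joint torques, N m; "ee_pos": TCP position; "tcp_rot": TCP orientation; "wrist_force": force on the tool from outside, world axes, zero at the start; "torque": the same for the moment, N m; "opening": finger opening in m; "grasp_force": force on a finger pad.
Only numpy, scipy, OpenCV 4.12 (cv2) and the standard library are available. Lean on these libraries where they do the work, as an engineer would, in place of code of your own. Each camera call takes 0.05 s, during which the arm holds its last target. There are 200 camera calls.

## Task

Get the small fume cabinet ready for work: with the fingertips beneath the lip, push its counterweighted window up until the red pointer points into the green band, and leave it there. Then press the green fan button on the switch box all the way down and let go. Only push: do not pinch the lip, and leave the tin, the orange carton and the bearing where they stand.

Things in the scene. Friction and masses are not known exactly. Their poses are not given: they have to be found in the camera images.
- cabinet: Grey bench-top fume cabinet, fixed, 115 mm deep (x), 336 wide (y), 400 high (pulleys on top reach 434). Origin: on the work surface, midway across, 65 mm behind its front face; its x axis points into the cabinet (away from the robot), z up. Front of the plinth (up to 70 mm) and of the two 48 mm wide columns at x = -65 mm.
- sash (a joint): Height of the clear sliding window above its closed position, m: 0 closed, 0.19 fully up. Counterweighted: it stays wherever it is left; pushing it up takes 3 to 6 N, mostly friction. Starts 0 to 30 mm up.
- lip_edge (a point): Bottom of the rounded front edge (6 mm radius, black) of the window's lip, at the middle of its 200 mm width. The lip is a level shelf at the window's bottom edge that stands out 52 mm toward the robot from the window; with the window closed this point lies 80 mm above the work surface. The lip's underside is flat and free. Axes as the cabinet's (x into the cabinet, z up). It rises with the window.
- lip: The black underside and front edge of the lip, 48 by 200 mm and 9 mm thick, 12 mm thick at the edge: what to push against from beneath. Its origin is not at the lip (use lip_edge).
- lip_top: The yellow upper skin of the lip (5 mm thick). Touching it and the black underside at once with the fingers counts as pinching. Its origin is not at the lip.
- sash_pointer (a point): Tip of the red pointer on the window's right edge (the robot's right), 30 mm above the underside of the lip; it rises with the window. Axes as the cabinet's.
- mark_band (a point): Middle of the inner edge of the green band, on the front of the cabinet's right column. The band is 20 mm high (10 mm up and down from this point), 22 mm wide and fixed; it stands at another height each time, 80 to 130 mm above the pointer's place with the window closed. The pointer points into the band when its tip is within 10 mm of this point's height.
- switch_box: Grey switch box, fixed, 90 by 80 by 50 mm high, in front of the cabinet and to its left. Origin: centre of its underside.
- fan_button_top (a point): Centre of the top of the green round button (32 mm across) on the switch box; press straight down.
- fan_button (a joint): Travel of the fan button, m: 0 released, 0.007 fully down (about 5 N); springs back.
- grease_tin: Bystander: small round tin, 59 mm across, 37 high, loose; red lid, cream side. Origin: centre of its underside.
- bulb_box: Bystander: small orange carton, 42 by 42 by 62 mm high, loose. Origin: centre of its underside.
- bearing: Bystander: steel ball bearing, 52 mm across, 15 mm thick, lying flat, loose. Origin: centre of its underside.
Things that resemble listed ones, but are neither listed nor needed, are in the scene too. Of the things that look like the switch_box, the largest one is meant.

How it is judged (in metres and radians):
On the way, in this order (a step that is already met when the one before it is completed fails the run):
1. the fingers push the lip up from beneath: they press on its black underside or edge while the window rises (contact force between the fingers and lip above 0.8 N and velocity of joint sash above 0.003 m/s), for 0.1 s.
2. the window stands still with the pointer's tip inside the green band (z of sash_pointer in the frame of mark_band between -0.01 and 0.01 m and velocity of joint sash between -0.003 and 0.003 m/s and contact force between the fingers and lip below 0.3 N), for 0.2 s.
3. the fan button is pressed down by the fingers (value of joint fan_button above 0.005 m and contact force between the fingers and switch_box above 0.5 N), for 0.05 s.
At the end, for the whole second after the job is handed in: The pointer's tip is within 10 mm of the green band's middle height, the window at rest and the button released; tin, carton and bearing within 20 mm of where they stood (z of sash_pointer in the frame of mark_band between -0.01 and 0.01 m and velocity of joint sash between -0.003 and 0.003 m/s and value of joint fan_button below 0.002 m and distance of each of grease_tin, bulb_box, bearing from where it was at the start of the episode below 0.02 m); the robot touches nothing.
It fails at once if the lip is pinched: fingers on its yellow top and its black underside at once (contact force between the fingers and lip above 2 N and contact force between the fingers and lip_top above 2 N).
It fails at once if the tin, the carton or the bearing is moved by more than 20 mm (distance of any of grease_tin, bulb_box, bearing from where it was at the start of the episode above 0.02 m).
It fails at once if the fan button is pressed before the window stands at the mark (value of joint fan_button above 0.005 m and not (z of sash_pointer in the frame of mark_band between -0.012 and 0.012 m)).
It also fails if it takes over 54 s, if anything falls off the work surface, if the arm or the gripper's body presses on something with over 40 N, if the wrist force passes 120 N, or if a joint passes its speed limit or range.

## Working session

There is one attempt and no reset: what is moved stays moved. The work goes in short steps, Python scripts to look and compute and a tool call to move; the robot and the scene stay as the last step left them, time stands still between calls to the robot, and variables do not carry over. Pictures are saved under pics/ and viewed, at most 10 in all, crops included, and the job is handed in when it is done.

Besides the shell and the picture viewer there is one more tool, called after "Emit:" as a command line: name --argument value ..., lists and objects as JSON in quotes. play_rows: Moves the arm, as the interface text tells. Its arguments: {"type":"object","properties":{"targets":{"type":"array","items":{"type":"object","properties":{"grip":{"type":"number"},"linear":{"type":"array","items":{"type":"number"}},"delta_rot":{"type":"array","items":{"type":"number"}}}}},"force":{"type":"number"}},"required":["targets"]}

```bash
mkdir -p pics
cat > h.py <<'E'
import numpy as np, cv2
from workcell import bot
def K(p):
    h=p["color"].shape[0]; f=h/2/np.tan(np.radians(p["fov_y"])/2); return f
def w(p,px,z=None,depth=None):
    f=K(p); u,v=px
    if depth is None:
        a=p["range_z"][max(0,int(round(v))-1):int(round(v))+2,max(0,int(round(u))-1):int(round(u))+2]; a=a[a>0]
        depth=np.median(a) if a.size else 0
    d=np.array([(u-p["cx"])/f,-(v-p["cy"])/f,-1.])
    T=np.linalg.inv(p["world_to_cam"])
    if z is not None:
        r=T[:3,:3]@d; return T[:3,3]+r*(z-T[2,3])/r[2]
    return (T@np.r_[d*depth,1])[:3]
def cloud(p):
    f=K(p); D=p["range_z"]; v,u=np.mgrid[:384,:512]
    P=np.stack([(u-p["cx"])/f*D,-(v-p["cy"])/f*D,-D,np.ones_like(D)],-1)
    return (P@np.linalg.inv(p["world_to_cam"]).T)[...,:3]
E
python3 - <<'E'
from h import *
np.set_printoptions(precision=3,suppress=True)
ims=[]
for n in ["side","top"]:
    p=bot.camera(n); ims.append(p["color"])
    print(n,[k for k in p],p["fov_y"],p["cx"],p["cy"],np.linalg.inv(p["world_to_cam"])[:3].tolist())
    for t in ["lip_edge","sash_pointer","mark_band","fan_button_top","switch_box","grease_tin","bulb_box","bearing","cabinet"]:
        for r in bot.pinpoint(p,t)[:3]: print(t,r["conf"],np.array(r["pixel"]),w(p,r["pixel"]))
    cv2.imwrite(f"pics/{n}1.png",cv2.cvtColor(p["color"],cv2.COLOR_RGB2BGR))
print(bot.get_obs())
E
```

```text
side ['color', 'range_z', 'fov_y', 'cx', 'cy', 'world_to_cam', 'shot'] 46.14387451741095 258.43008157748136 191.79980192959627 [[0.3736544155923577, 0.4111280528848961, -0.8314782629987434, -0.37601018375149736], [-0.9274291716477107, 0.1500829018179778, -0.34256423362449323, -0.30768141804943205], [-0.01604709584862144, 0.8991378352138057, 0.43737128849737716, 0.6428099670477833]]
lip_edge 0.9 [311.2 210.8] [ 0.593 -0.051  0.104]
sash_pointer 0.62 [371.2 206.6] [ 0.624 -0.192  0.126]
sash_pointer 0.19 [362.  279.1] [ 0.488 -0.204  0.008]
sash_pointer 0.16 [309.  209.7] [ 0.594 -0.045  0.105]
mark_band 0.41 [308.1 209.6] [ 0.594 -0.042  0.105]
fan_button_top 0.52 [363.2 277.5] [ 0.49  -0.206  0.012]
switch_box 0.66 [157.7 228.7] [0.09  0.043 0.312]
switch_box 0.51 [209.5 236.3] [ 0.119 -0.025  0.297]
grease_tin 0.65 [256.6 245.5] [0.528 0.072 0.013]
grease_tin 0.27 [308.5 210.3] [ 0.594 -0.043  0.103]
bulb_box 0.68 [364.2 278.3] [ 0.489 -0.209  0.011]
bulb_box 0.32 [369.5 206.4] [ 0.62  -0.188  0.128]
bearing 0.8 [283. 268.] [ 0.457 -0.024  0.014]
cabinet 0.96 [321.8 228.8] [ 0.63  -
[... 926 characters left out ...]
box 0.64 [226.3 277.6] [0.382 0.201 0.039]
grease_tin 0.87 [251.2 221.6] [0.552 0.09  0.038]
bearing 0.68 [331.4 171.1] [ 0.622 -0.189  0.128]
bearing 0.54 [289.4 239.7] [ 0.483 -0.017  0.001]
cabinet 0.77 [281.6 183.8] [ 0.622 -0.025  0.11 ]
{'time': 1.0, 'q': array([-75.631,   4.978,  10.077,  95.098,  -0.   ,  89.999]), 'qd': array([ 0.035,  0.073, -0.003, -0.024,  0.031, -0.031]), 'joint_efforts': array([ -0.002, -52.011,  46.486,   0.002,  -0.   ,   0.   ]), 'ee_pos': array([ 0.136, -0.533,  0.231]), 'tcp_rot': array([-180.  ,    0.  ,   14.37]), 'wrist_force': array([-0.355, -0.305, -0.389]), 'torque': array([ 0.006, -0.01 ,  0.023]), 'grasp_force': 0.0, 'opening': 0.08521583224429176}
```

View pics/side1.png

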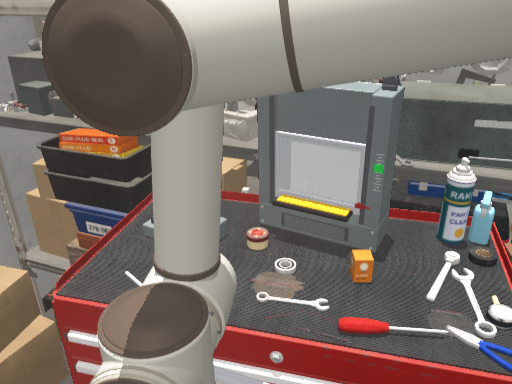

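View pics/top1.png

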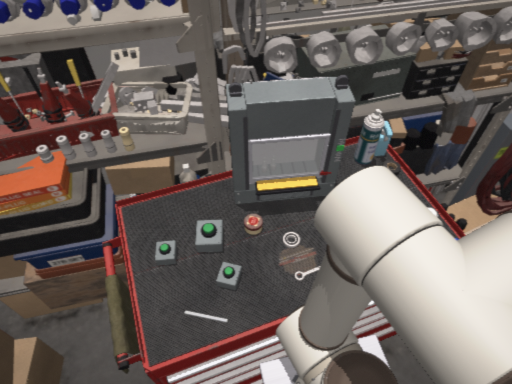

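Side view: yellow lip at about (315,207), red pointer tip at (370,207), green band at (379,168), carton (362,266), bearing (285,267) and tin (257,238). Top view: three switch boxes; the largest is at (209,237) with its button at (208,229).

Run:
```python
from h import *
np.set_printoptions(precision=4,suppress=True)
def rep(n,m,P,p):
    k=m&(p["range_z"]>0)
    q=P[k]; print(n,len(q),'med',np.median(q,0),'lo',np.percentile(q,3,0),'hi',np.percentile(q,97,0)); return q
for n in ["side","top"]:
    p=bot.camera(n); P=cloud(p); hsv=cv2.cvtColor(p["color"],cv2.COLOR_RGB2HSV); H,S,V=cv2.split(hsv)
    v,u=np.mgrid[:384,:512]
    near=(P[...,0]>.3)&(P[...,0]<.8)&(abs(P[...,1])<.45)
    q=rep(n+' yellow',(H>22)&(H<35)&(S>180)&(V>120)&near&(P[...,1]<.2)&(P[...,1]>-.25),P,p)
    # direction across
    c=q-q.mean(0); d=np.linalg.svd(c,full_matrices=False)[2][0]; d*=np.sign(d[1]); print(' dir',d,'yaw',np.degrees(np.arctan2(-d[0],d[1])), 'ext',np.ptp(c@d))
    g=(H>45)&(H<80)&(S>120)&near
    nl,L,st,ce=cv2.connectedComponentsWithStats(g.astype('uint8'))
    for i in range(1,nl):
        if st[i,4]>15: print('green',st[i],ce[i]); rep('  g',L==i,P,p)
    r=((H<6)|(H>174))&(S>140)&near&(P[...,2]>.05)
    nl,L,st,ce=cv2.connectedComponentsWithStats(r.astype('uint8'))
    for i in range(1,nl):
        if st[i,4]>4: print('red',st[i],ce[i]); rep('  r',L==i,P,p)
    if n=="side":
        # column fronts above lip, plinth front
        for x,y in [(265,150),(267,200),(385,150),(383,220),(300,222),(340,232)]: print((x,y),P[y,x])
        o=(H>5)&(H<16)&(S>180)&near&(P[...,1]<-.05); rep('carton',o,P,p)
    else:
        for b,t in [("switch_box",0),("grease_tin",0),("bearing",0)]:
            for t in bot.trace(p,b)[:3]:
                print(b,t["conf"],t["box"]);rep(b,t["pixels"],P,p)
```

```text
side yellow 389 med [ 0.6151 -0.0515  0.1085] lo [ 0.598  -0.1341  0.1059] hi [0.6341 0.0413 0.1103]
 dir [0.113  0.9936 0.0006] yaw -6.488133841750773 ext 0.1868363075919933
green [374 164  10   9  77] [378.3766 167.9481]
  g 77 med [ 0.6174 -0.1991  0.2318] lo [ 0.6142 -0.2101  0.2227] hi [ 0.6206 -0.1894  0.2408]
red [355 203  11   6  44] [359.7273 205.7727]
  r 44 med [ 0.6204 -0.1652  0.1252] lo [ 0.6168 -0.1756  0.1199] hi [ 0.6242 -0.1534  0.1309]
(265, 150) [0.658  0.0976 0.2242]
(267, 200) [0.6522 0.0909 0.0811]
(385, 150) [ 0.6153 -0.21    0.2781]
(383, 220) [ 0.6764 -0.2187  0.0662]
(300, 222) [ 0.6394 -0.0086  0.0383]
(340, 232) [ 0.6305 -0.1194  0.0354]
carton 321 med [ 0.488  -0.1995  0.0299] lo [ 0.4803 -0.222   0.0034] hi [ 0.5027 -0.1767  0.0604]
  return _methods._mean(a, axis=axis, dtype=dtype,
  ret = um.true_divide(
Traceback (most recent call last):
IndexError: index -1 is out of bounds for axis 0 with size 0
```

Run:
```python
from h import *
from scipy.spatial.transform import Rotation as R
np.set_printoptions(precision=4,suppress=True)
p=bot.camera("top"); P=cloud(p); H,S,V=cv2.split(cv2.cvtColor(p["color"],cv2.COLOR_RGB2HSV))
def rep(n,m):
    q=P[m&(p["range_z"]>0)]
    if len(q): print(n,len(q),'med',np.median(q,0),'lo',np.percentile(q,3,0),'hi',np.percentile(q,97,0))
print(P[184,287],p["color"][184,287],P[229,208],p["color"][229,208])
def comps(n,m,a):
    nl,L,st,ce=cv2.connectedComponentsWithStats(m.astype('uint8'))
    for i in range(1,nl):
        if st[i,4]>a and ce[i][0]>120 and 120<ce[i][1]<300: print(ce[i]);rep(n,L==i)
comps('green',(H>45)&(H<85)&(S>110),15)
comps('yellow',(H>20)&(H<35)&(S>150)&(V>100),50)
comps('red',((H<6)|(H>174))&(S>140)&(P[...,2]>.05),4)
for b in ["switch_box","grease_tin","bearing"]:
    for t in bot.trace(p,b)[:3]: print(b,t["conf"],t["box"]);rep(b,t["pixels"])
a=30; yaw=-6.5
R0=R.from_matrix(R.from_euler('xyz',[180,0,14.37],degrees=True).as_matrix())
x=R.from_euler('z',yaw,degrees=True)
T=x*R.from_euler('y',-(90-a),degrees=True)*R.from_euler('x',180,degrees=True)
print('rotvec',(T*R0.inv()).as_rotvec(),T.apply([0,0,1]),T.as_euler('xyz',degrees=True))
```

```text
[ 0.6193 -0.0422  0.1082] [248 219 101] [0.5335 0.226  0.0719] [ 83 176 105]
[339.7436 147.6923]
green 38 med [ 0.6184 -0.1957  0.2337] lo [ 0.6155 -0.2065  0.22  ] hi [ 0.6221 -0.1871  0.2432]
[207.9885 228.1149]
green 87 med [0.5359 0.226  0.0734] lo [0.525  0.2111 0.0621] hi [0.5512 0.2397 0.0771]
[164.   247.46]
green 50 med [0.5117 0.3615 0.0531] lo [0.5035 0.3515 0.0453] hi [0.5239 0.3718 0.0565]
[228.3585 270.6792]
green 52 med [0.3947 0.1915 0.0525] lo [0.3858 0.181  0.0452] hi [0.4058 0.2011 0.0562]
[285.4927 184.2041]
yellow 343 med [ 0.6193 -0.033   0.1091] lo [ 0.6    -0.129   0.1046] hi [0.6366 0.048  0.1125]
[324.4167 172.75  ]
red 24 med [ 0.6211 -0.1639  0.1271] lo [ 0.6185 -0.1815  0.1223] hi [ 0.626  -0.1533  0.1328]
switch_box 0.9 [158.5, 239.5, 179.3, 266.9]
switch_box 473 med [0.5037 0.3607 0.0367] lo [0.4812 0.3331 0.0081] hi [0.5434 0.3908 0.0545]
switch_box 0.8 [213.1, 263.2, 240.7, 292.1]
switch_box 534 med [0.3867 0.195  0.0364] lo [0.3587 0.1613 0.0028] hi [0.4257 0.2278 0.0535]
switch_box 0.61 [194.8, 222.3, 223.2, 250.0]
switch_box 859 med [0.5216 0.2275 0.0507] lo [0.491  0.1879 0.009 ] hi [0.5791 0.2678 0.0744]
grease_tin 0.72 [244.2, 213.4, 261.2, 233.1]
grease_tin 310 med [0.5455 0.0866 0.0368] lo [0.5276 0.0607 0.008 ] hi [0.5785 0.1112 0.0403]
rotvec [ 0.0722 -1.0501 -0.3302] [ 0.8605 -0.098  -0.5   ] [180.  -60.   -6.5]
```

Emit:
play_rows --targets '[{"grip": 255, "linear": [4, 7, 2], "delta_rot": [0.009, -0.131, -0.041]}, {"grip": 255, "linear": [8, 13, 4], "delta_rot": [0.018, -0.262, -0.082]}, {"grip": 255, "linear": [10, 17, 5], "delta_rot": [0.027, -0.393, -0.123]}, {"grip": 255, "linear": [12, 21, 5], "delta_rot": [0.036, -0.524, -0.165]}, {"grip": 255, "linear": [14, 25, 5], "delta_rot": [0.045, -0.655, -0.206]}, {"grip": 255, "linear": [16, 29, 5], "delta_rot": [0.054, -0.786, -0.247]}, {"grip": 255, "linear": [18, 33, 5], "delta_rot": [0.063, -0.917, -0.288]}, {"grip": 255, "linear": [20, 37, 5], "delta_rot": [0.0722, -1.0501, -0.3302]}, {"grip": 255, "linear": [22, 40, 5], "delta_rot": [0.0722, -1.0501, -0.3302]}, {"grip": 255, "linear": [22, 40, 5], "delta_rot": [0.0722, -1.0501, -0.3302]}]'

```text
time: 2.3
ee_pos: [0.29, -0.2462, 0.3034]
tcp_rot: [-177.0, -59.1, -6.4]
wrist_force: [-0.3, 0.1, 1.5]
opening: -0.0002
grasp_force: 0.0
```

Emit:
play_rows --targets '[{"grip": 255, "linear": [0, 0, 0], "delta_rot": [0, 0, 0]}, {"grip": 255, "linear": [0, 0, 0], "delta_rot": [0, 0, 0]}]'

```text
time: 2.5
ee_pos: [0.2908, -0.2458, 0.3042]
tcp_rot: [-177.1, -59.2, -6.1]
wrist_force: [-0.4, 0.2, 0.4]
opening: -0.0003
grasp_force: 0.0
```

Run:
```python
from h import *
print(bot.get_obs()["q"])
```

```text
[-78.87970698 -48.52607127 -36.28274089  80.27709612  56.58778097
 117.5263422 ]
```

Emit:
play_rows --targets '[{"grip": 255, "linear": [4, 4, 0], "delta_rot": [0, 0, 0]}, {"grip": 255, "linear": [8, 8, 0], "delta_rot": [0, 0, 0]}, {"grip": 255, "linear": [12, 12, -2], "delta_rot": [0, 0, 0]}, {"grip": 255, "linear": [16, 16, -4], "delta_rot": [0, 0, 0]}, {"grip": 255, "linear": [19, 21, -6], "delta_rot": [0, 0, 0]}, {"grip": 255, "linear": [19, 21, -8], "delta_rot": [0, 0, 0]}, {"grip": 255, "linear": [19, 21, -8], "delta_rot": [0, 0, 0]}, {"grip": 255, "linear": [19, 21, -8], "delta_rot": [0, 0, 0]}]'

```text
time: 3.3
ee_pos: [0.5252, -0.1562, 0.2649]
tcp_rot: [-176.1, -57.9, -6.2]
wrist_force: [1.0, -0.8, -0.3]
opening: -0.0001
grasp_force: 0.0
```

Run:
```python
from h import *
from scipy.spatial.transform import Rotation as R
o=bot.get_obs();print(o["q"],o["ee_pos"],o["tcp_rot"])
T=R.from_euler('xyz',[180,-60,-6.5],degrees=True);print((T*R.from_euler('xyz',o["tcp_rot"],degrees=True).inv()).as_rotvec())
p=bot.camera("side");cv2.imwrite("pics/side2.png",cv2.cvtColor(p["color"],cv2.COLOR_RGB2BGR))
```

```text
[-27.77616237 -48.49619836 -45.86737548  37.44452628  21.9483767
 167.86918245] [ 0.52518586 -0.15622234  0.26493426] [-176.09930173  -57.94134599   -6.23215562]
[-0.0388625  -0.03180428 -0.06301494]
```

```bash
cat > kin.py <<'E'
import numpy as np
from scipy.optimize import least_squares
def fk(q,k):
    L1,L2,h,a,b,e=k; q=np.radians(q); f=q[1]-q[2]; t=f+q[3]
    ce=np.array([np.cos(q[0]),np.sin(q[0]),0]); la=np.array([-np.sin(q[0]),np.cos(q[0]),0]); z=np.array([0,0,1.])
    d=lambda x:np.cos(x)*ce-np.sin(x)*z
    u=d(t); tz=np.cos(q[4])*u+np.sin(q[4])*la
    return h*z+L1*(np.sin(q[1])*ce+np.cos(q[1])*z)+e*d(f-np.pi/2)+L2*d(f)+a*u+b*tz, tz
Q=[([-75.631,4.978,10.077,95.098,0],[.136,-.533,.231]),([-78.8797,-48.526,-36.283,80.277,56.588],[.2908,-.2458,.3042]),([-27.776,-48.496,-45.867,37.444,21.948],[.5252,-.1562,.2649])]
r=least_squares(lambda k:np.r_[np.concatenate([(fk(q,k)[0]-x) for q,x in Q]),1e-3*(k-k0)],k0:=np.array([.45,.45,.2,.1,.25,0]))
k=r.x
E
python3 - <<'E'
from kin import *
np.set_printoptions(precision=3,suppress=True)
print(k,r.fun[:9])
def ik(x,y,z,tilt,yaw=-6.5):
    tt,yy=np.radians([tilt,yaw]); d=np.array([np.cos(tt)*np.cos(yy),np.cos(tt)*np.sin(yy),-np.sin(tt)])
    best=None
    for s in ([0,-30,-30,40,0],[0,-10,-50,40,0],[0,-45,-60,40,0]):
        o=least_squares(lambda q:np.r_[fk(q,k)[0]-[x,y,z],(fk(q,k)[1]-d)*.3],s,x_scale=10,bounds=([-179,-160,-150,-126,-82],[179,160,150,130,87]))
        if best is None or o.cost<best.cost:best=o
    return best.x,best.cost
for t in (10,20,30,40,50):
    for P in ((.54,-.04,.07),(.60,-.05,.07),(.6,-.05,.19)): print(t,P,*ik(*P,t))
E
```

```text
[0.42  0.519 0.159 0.144 0.285 0.037] [ 0.  0.  0.  0. -0. -0.  0. -0. -0.]
10 (0.54, -0.04, 0.07) [ -1.803 -45.166 -85.894 -30.695  -4.626] 1.552453160579615e-25
10 (0.6, -0.05, 0.07) [ -3.248 -19.362 -75.584 -46.206  -3.203] 2.2132600190164794e-23
10 (0.6, -0.05, 0.19) [ -3.248 -47.261 -71.516 -14.239  -3.203] 3.9225082602359433e-25
20 (0.54, -0.04, 0.07) [ -2.023 -57.192 -80.301  -3.053  -4.206] 3.6231017788548526e-26
20 (0.6, -0.05, 0.07) [ -3.373 -33.261 -71.665 -18.376  -2.939] 1.9106661653778121e-25
20 (0.6, -0.05, 0.19) [ -3.373 -47.643 -63.374   4.296  -2.939] 2.528832169527606e-25
30 (0.54, -0.04, 0.07) [ -2.342 -52.561 -71.062  11.564  -3.6  ] 2.5176790952470374e-25
30 (0.6, -0.05, 0.07) [ -3.557 -35.11  -63.952   1.191  -2.548] 1.184259185776821e-28
30 (0.6, -0.05, 0.19) [ -3.557 -42.879 -53.81   19.102  -2.548] 1.6924388646144772e-30
40 (0.54, -0.04, 0.07) [ -2.708 -44.579 -61.107  23.534  -2.904] 1.2419783132410714e-24
40 (0.6, -0.05, 0.07) [ -3.776 -31.121 -54.576  16.577  -2.087] 8.656405098664394e-30
40 (0.6, -0.05, 0.19) [ -3.776 -35.776 -43.577  32.232  -2.087] 1.179054408250363e-29
50 (0.54, -0.04, 0.07) [ -3.079 -35.539 -50.912  34.677  -2.198] 1.2505068617806662e-28
50 (0.6, -0.05, 0.07) [ -4.004 -24.444 -44.422  30.049  -1.604] 1.239537178892375e-30
50 (0.6, -0.05, 0.19) [ -4.004 -27.453 -32.946  44.534  -1.604] 5.226421127172919e-30
```

View pics/side2.png

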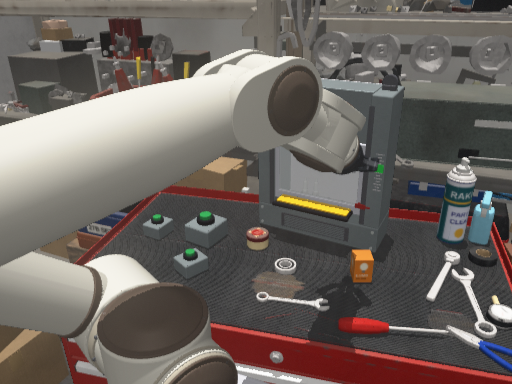

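Side view: gripper at about (370,165), near the right column; the scene is unchanged. A fit of the kinematics shows that a 40° tilt stays inside the joint ranges.

Emit:
play_rows --targets '[{"grip": 255, "linear": [0, 0, 0], "delta_rot": [0, 0, 0]}]'

```text
time: 3.45
ee_pos: [0.5247, -0.1542, 0.2636]
tcp_rot: [-176.0, -57.8, -5.9]
wrist_force: [-0.1, -0.5, 1.3]
opening: -0.0002
grasp_force: 0.0
```

```bash
cat > rv.py <<'E'
from h import *
import sys
from scipy.spatial.transform import Rotation as R
np.set_printoptions(precision=4,suppress=True)
def rv(e):
    o=bot.get_obs();print(o["time"],o["q"],o["ee_pos"],o["tcp_rot"],o["wrist_force"])
    print((R.from_euler('xyz',e,degrees=True)*R.from_euler('xyz',o["tcp_rot"],degrees=True).inv()).as_rotvec())
if __name__=="__main__": rv([float(a) for a in sys.argv[1:4]])
E
python3 rv.py 180 -50 -6.5
```

```text
3.45 [-27.7317 -48.4802 -45.879   37.6595  22.2002 167.6538] [ 0.5247 -0.1542  0.2636] [-176.0211  -57.784    -5.9332] [-0.1317 -0.5412  1.2612]
[-0.026   0.1394 -0.066 ]
```

Target (.54, -.045, .15): shift (1.5, 10.9, -11.4).

Emit:
play_rows --targets '[{"grip": 255, "linear": [0, 2, 0], "delta_rot": [-0.013, 0.07, -0.033]}, {"grip": 255, "linear": [0, 5, -1], "delta_rot": [-0.026, 0.139, -0.066]}, {"grip": 255, "linear": [0.5, 8, -4], "delta_rot": [-0.026, 0.139, -0.066]}, {"grip": 255, "linear": [1, 10.9, -7], "delta_rot": [-0.026, 0.139, -0.066]}, {"grip": 255, "linear": [1.5, 10.9, -11], "delta_rot": [-0.026, 0.139, -0.066]}, {"grip": 255, "linear": [1.5, 10.9, -11.4], "delta_rot": [-0.026, 0.139, -0.066]}, {"grip": 255, "linear": [1.5, 10.9, -11.4], "delta_rot": [-0.026, 0.139, -0.066]}]'

```text
time: 4.15
ee_pos: [0.5377, -0.0579, 0.1509]
tcp_rot: [179.5, -50.1, -5.8]
wrist_force: [0.6, 0.4, 1.2]
opening: -0.0001
grasp_force: 0.0
```

```bash
python3 rv.py 180 -50 -6.5
```

```text
4.15 [ -5.9214 -47.1802 -53.2665  33.8375  -0.4334 179.9232] [ 0.5377 -0.0579  0.1509] [179.4748 -50.0755  -5.8017] [0.6466 0.371  1.2107]
[ 0.006   0.0007 -0.0052]
```

Emit:
play_rows --targets '[{"grip": 255, "linear": [0, 0, -3], "delta_rot": [0, 0, 0]}, {"grip": 255, "linear": [0, 0, -6], "delta_rot": [0, 0, 0]}, {"grip": 255, "linear": [0, 0, -8.5], "delta_rot": [0, 0, 0]}, {"grip": 255, "linear": [0, 0, -8.5], "delta_rot": [0, 0, 0]}, {"grip": 255, "linear": [0, 0, -8.5], "delta_rot": [0, 0, 0]}]'

```text
time: 4.65
ee_pos: [0.539, -0.0579, 0.0688]
tcp_rot: [179.5, -50.3, -5.8]
wrist_force: [0.5, -0.2, 0.3]
opening: 0.0003
grasp_force: 0.0
```

```bash
python3 rv.py 180 -50 -6.5;python3 - <<'E'
from h import *
p=bot.camera("wrist");cv2.imwrite("pics/w1.png",cv2.cvtColor(p["color"],cv2.COLOR_RGB2BGR))
p=bot.camera("side");cv2.imwrite("pics/side3.png",cv2.resize(cv2.cvtColor(p["color"],cv2.COLOR_RGB2BGR)[120:300,220:420],None,fx=3,fy=3))
E
```

```text
4.65 [ -5.9055 -44.6272 -61.4833  22.8644  -0.4392 179.9342] [ 0.539  -0.0579  0.0688] [179.4816 -50.2789  -5.8026] [ 0.5352 -0.2252  0.3045]
[ 0.0063  0.0042 -0.0052]
```

View pics/w1.png

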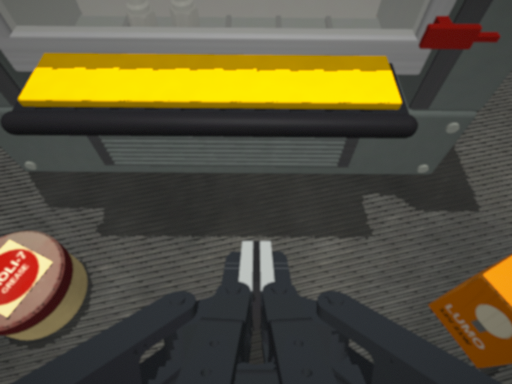

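View pics/side3.png

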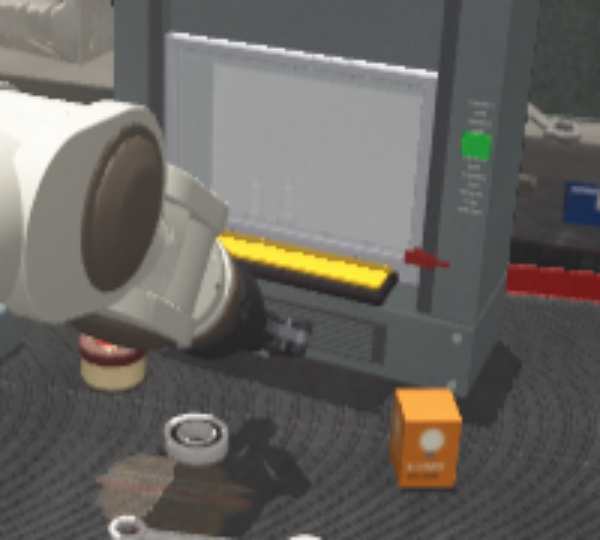

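Wrist view: fingertips at (257,245), below the black lip edge at row ~122 and near its middle; the tin (40,280) and carton (480,310) are well to the sides. The side crop agrees. Now forward beneath the lip.

Emit:
play_rows --targets '[{"grip": 255, "linear": [2, -0.2, -0.4], "delta_rot": [0, 0, 0]}, {"grip": 255, "linear": [4, -0.4, -0.4], "delta_rot": [0, 0, 0]}, {"grip": 255, "linear": [5.2, -0.6, -0.4], "delta_rot": [0, 0, 0]}, {"grip": 255, "linear": [6.2, -0.7, -0.4], "delta_rot": [0, 0, 0]}, {"grip": 255, "linear": [6.2, -0.7, -0.4], "delta_rot": [0, 0, 0]}, {"grip": 255, "linear": [6.2, -0.7, -0.4], "delta_rot": [0, 0, 0]}]'

```text
time: 5.35
ee_pos: [0.6003, -0.0641, 0.0628]
tcp_rot: [179.5, -50.2, -5.7]
wrist_force: [-1.6, -0.0, -0.4]
opening: 0.0001
grasp_force: 0.0
```

Emit:
play_rows --targets '[{"grip": 255, "linear": [0, 0, 0.5], "delta_rot": [0, 0, 0]}, {"grip": 255, "linear": [0, 0, 1], "delta_rot": [0, 0, 0]}, {"grip": 255, "linear": [0, 0, 1.5], "delta_rot": [0, 0, 0]}, {"grip": 255, "linear": [0, 0, 2], "delta_rot": [0, 0, 0]}, {"grip": 255, "linear": [0, 0, 2.5], "delta_rot": [0, 0, 0]}, {"grip": 255, "linear": [0, 0, 3], "delta_rot": [0, 0, 0]}]'

```text
time: 5.95
ee_pos: [0.5993, -0.0638, 0.0908]
tcp_rot: [179.5, -50.0, -5.7]
wrist_force: [-2.7, 0.3, -4.9]
opening: 0.0
grasp_force: 2.5
```

```bash
cat > chk.py <<'E'
from h import *
import sys
np.set_printoptions(precision=4,suppress=True)
for n in sys.argv[1:]:
    p=bot.camera(n); P=cloud(p); H,S,V=cv2.split(cv2.cvtColor(p["color"],cv2.COLOR_RGB2HSV))
    ok=(p["range_z"]>0)&(P[...,0]>.58)&(P[...,0]<.68)
    for nm,m in (("band",(H>45)&(H<85)&(S>100)&ok&(P[...,1]<-.15)&(P[...,1]>-.25)),("ptr",((H<6)|(H>174))&(S>140)&ok&(P[...,1]<-.13)&(P[...,1]>-.23)&(P[...,2]>.1)),("yel",(H>20)&(H<35)&(S>150)&(V>100)&ok&(P[...,1]>-.16)&(P[...,1]<.08)&(P[...,2]>.08))):
        q=P[m]
        if len(q): print(n,nm,len(q),np.median(q,0),'z range',q[:,2].min(),q[:,2].max())
    for r in bot.pinpoint(p,"sash_pointer")[:1]+bot.pinpoint(p,"mark_band")[:2]: print(r,w(p,r["pixel"]))
E
python3 rv.py 180 -50 -6.5; python3 chk.py wrist side top
```

```text
5.95 [ -5.9089 -32.3423 -52.8801  19.4536  -0.3641 179.8786] [ 0.5993 -0.0638  0.0908] [179.4912 -50.0076  -5.72  ] [-2.7121  0.2669 -4.8583]
[ 0.0057 -0.0005 -0.0068]
wrist ptr 1551 [ 0.6217 -0.159   0.1434] z range 0.13480549609493275 0.14766027475871268
wrist yel 31292 [ 0.6221 -0.0459  0.1243] z range 0.09855319893649078 0.12664894475734093
{'pixel': [231.7, 183.4], 'conf': 0.73} [ 0.6217 -0.0547  0.1245]
side band 79 [ 0.6169 -0.1993  0.2321] z range 0.22140731389775598 0.24278594896531724
side ptr 46 [ 0.6198 -0.1665  0.1405] z range 0.13478925445474976 0.14749335454552875
side yel 226 [ 0.6139 -0.1056  0.1243] z range 0.11790150077122896 0.1276978796445719
{'pixel': [374.7, 205.3], 'conf': 0.62} [ 0.6204 -0.2001  0.133 ]
{'pixel': [375.5, 169.2], 'conf': 0.57} [ 0.6171 -0.1934  0.228 ]
top band 40 [ 0.6184 -0.1959  0.2355] z range 0.2214522025156247 0.24299663446914588
top ptr 23 [ 0.6213 -0.1646  0.1449] z range 0.13937658860752067 0.14981990084998797
top yel 59 [ 0.6132 -0.0442  0.1239] z range 0.11692262065368908 0.12963861999704562
{'pixel': [330.9, 170.7], 'conf': 0.75} [ 0.6233 -0.1871  0.1294]
{'pixel': [333.7, 147.0], 'conf': 0.37} [ 0.6257 -0.18    0.233 ]
```

Emit:
play_rows --targets '[{"grip": 255, "linear": [0, 0, 0.7], "delta_rot": [0, 0, 0]}, {"grip": 255, "linear": [0, 0, 1.6], "delta_rot": [0, 0, 0]}, {"grip": 255, "linear": [0, 0, 2.5], "delta_rot": [0, 0, 0]}, {"grip": 255, "linear": [0, 0, 3.4], "delta_rot": [0, 0, 0]}, {"grip": 255, "linear": [0, 0, 4.3], "delta_rot": [0, 0, 0]}, {"grip": 255, "linear": [0, 0, 5.2], "delta_rot": [0, 0, 0]}, {"grip": 255, "linear": [0, 0, 6.1], "delta_rot": [0, 0, 0]}, {"grip": 255, "linear": [0, 0, 6.8], "delta_rot": [0, 0, 0]}, {"grip": 255, "linear": [0, 0, 7.2], "delta_rot": [0, 0, 0]}, {"grip": 255, "linear": [0, 0, 7.2], "delta_rot": [0, 0, 0]}]'

```text
time: 7.4
ee_pos: [0.5996, -0.0639, 0.1646]
tcp_rot: [179.5, -50.1, -5.7]
wrist_force: [-8.6, -0.0, -3.0]
opening: -0.0004
grasp_force: 3.4
```

```bash
python3 rv.py 180 -50 -6.5; python3 chk.py wrist side top
```

```text
7.4 [ -5.9098 -35.2754 -46.2202  28.9477  -0.3661 179.8775] [ 0.5996 -0.0639  0.1646] [179.4873 -50.1067  -5.7188] [-8.5846 -0.0334 -2.9576]
[ 0.0059  0.0012 -0.0068]
wrist ptr 1563 [ 0.6217 -0.1591  0.2173] z range 0.20816135555311036 0.22175665828371433
wrist yel 31373 [ 0.6221 -0.0459  0.1982] z range 0.1720744581353618 0.20029784650971852
{'pixel': [205.6, 252.0], 'conf': 0.43} [ 0.5932 -0.0421  0.1934]
side band 79 [ 0.6173 -0.1996  0.2324] z range 0.22087712145709493 0.24209804046342043
side ptr 50 [ 0.6203 -0.1662  0.214 ] z range 0.2085468329535775 0.2196889977789625
side yel 175 [ 0.614  -0.112   0.1973] z range 0.19223515511211137 0.1996512530621295
{'pixel': [374.0, 171.4], 'conf': 0.6} [ 0.6208 -0.1901  0.2204]
{'pixel': [374.7, 164.6], 'conf': 0.53} [ 0.6184 -0.1904  0.2386]
top band 40 [ 0.6184 -0.1959  0.2344] z range 0.22297280020175225 0.24405301772670485
top ptr 25 [ 0.622  -0.1631  0.2154] z range 0.2094657156715205 0.2225180977466389
top yel 125 [ 0.6198 -0.0364  0.1975] z range 0.1886359312137793 0.20344363322302794
{'pixel': [336.5, 149.8], 'conf': 0.79} [ 0.6215 -0.1889  0.2233]
{'pixel': [334.2, 142.9], 'conf': 0.42} [ 0.6243 -0.178   0.2514]
```

Emit:
play_rows --targets '[{"grip": 255, "linear": [0, 0, 0.5], "delta_rot": [0, 0, 0]}, {"grip": 255, "linear": [0, 0, 1.0], "delta_rot": [0, 0, 0]}, {"grip": 255, "linear": [0, 0, 1.5], "delta_rot": [0, 0, 0]}, {"grip": 255, "linear": [0, 0, 1.8], "delta_rot": [0, 0, 0]}, {"grip": 255, "linear": [0, 0, 1.8], "delta_rot": [0, 0, 0]}, {"grip": 255, "linear": [0, 0, 1.8], "delta_rot": [0, 0, 0]}]'

```text
time: 8.45
ee_pos: [0.5998, -0.064, 0.1827]
tcp_rot: [179.5, -50.1, -5.7]
wrist_force: [-8.2, 0.4, -1.9]
opening: -0.0002
grasp_force: 3.3
```

```bash
python3 rv.py 180 -50 -6.5; python3 chk.py side top
```

```text
8.45 [ -5.9128 -35.6006 -44.4138  31.0383  -0.3672 179.8798] [ 0.5998 -0.064   0.1827] [179.4887 -50.1476  -5.7252] [-8.2381  0.394  -1.915 ]
[ 0.006   0.002  -0.0067]
side band 78 [ 0.6173 -0.1992  0.2322] z range 0.22235244881861244 0.24227002868319042
side ptr 50 [ 0.6193 -0.167   0.2323] z range 0.22616038638496228 0.23840299532415854
side yel 162 [ 0.6147 -0.1138  0.2156] z range 0.21053685468099864 0.2180850021956225
{'pixel': [377.4, 168.9], 'conf': 0.71} [ 0.6184 -0.1975  0.2288]
{'pixel': [374.5, 164.7], 'conf': 0.5} [ 0.6199 -0.1898  0.2377]
{'pixel': [374.9, 167.1], 'conf': 0.34} [ 0.6176 -0.1915  0.2328]
top band 40 [ 0.6186 -0.1954  0.2341] z range 0.22114328149288143 0.24358712912926295
top ptr 31 [ 0.6211 -0.1646  0.2346] z range 0.22684068755401887 0.23904578090639894
top yel 126 [ 0.6223 -0.0295  0.216 ] z range 0.20969550996129804 0.2216414738047532
{'pixel': [334.9, 146.9], 'conf': 0.65} [ 0.6238 -0.1828  0.2345]
{'pixel': [333.7, 145.7], 'conf': 0.45} [ 0.6255 -0.179   0.2387]
```

Centred. Now I lower away, wait, and check.

Emit:
play_rows --targets '[{"grip": 255, "linear": [-0.2, 0, -0.5], "delta_rot": [0, 0, 0]}, {"grip": 255, "linear": [-0.6, 0, -1.5], "delta_rot": [0, 0, 0]}, {"grip": 255, "linear": [-2, 0.2, -2.5], "delta_rot": [0, 0, 0]}, {"grip": 255, "linear": [-4, 0.4, -3], "delta_rot": [0, 0, 0]}, {"grip": 255, "linear": [-6, 0.6, -3], "delta_rot": [0, 0, 0]}, {"grip": 255, "linear": [-6, 0.6, -3], "delta_rot": [0, 0, 0]}, {"grip": 255, "linear": [-6, 0.6, -3], "delta_rot": [0, 0, 0]}]'

```text
time: 9.45
ee_pos: [0.5403, -0.058, 0.1527]
tcp_rot: [179.5, -50.3, -5.7]
wrist_force: [-1.0, 0.0, 0.1]
opening: -0.0002
grasp_force: 0.0
```

```bash
python3 rv.py 180 0 0; python3 chk.py side top
python3 - <<'E'
from h import *
p=bot.camera("top");P=cloud(p)
c=p["color"][215:260,185:235];cv2.imwrite("pics/btn.png",cv2.resize(cv2.cvtColor(c,cv2.COLOR_RGB2BGR),None,fx=10,fy=10,interpolation=cv2.INTER_CUBIC))
for r in bot.pinpoint(p,"fan_button_top"): print(r,w(p,r["pixel"]),w(p,r["pixel"],z=.075))
p=bot.camera("side")
for r in bot.pinpoint(p,"fan_button_top"): print(r,w(p,r["pixel"]),w(p,r["pixel"],z=.075))
E
```

```text
9.45 [ -5.9497 -46.8387 -53.0554  33.5064  -0.3376 179.8532] [ 0.5403 -0.058   0.1527] [179.4857 -50.2758  -5.72  ] [-1.0016  0.0339  0.1342]
[0.0522 0.8763 0.0973]
side band 80 [ 0.6168 -0.1992  0.2323] z range 0.2226385276310336 0.242219467680579
side ptr 50 [ 0.6199 -0.1672  0.2317] z range 0.2262495857000455 0.23848590125829577
side yel 399 [ 0.614  -0.0724  0.2156] z range 0.2096852359330697 0.2184966312097512
{'pixel': [374.8, 170.0], 'conf': 0.66} [ 0.6171 -0.192   0.2258]
{'pixel': [377.1, 166.2], 'conf': 0.49} [ 0.6168 -0.1963  0.236 ]
top band 40 [ 0.6189 -0.1961  0.234 ] z range 0.22135924357007686 0.24507205193178916
top ptr 31 [ 0.6224 -0.1637  0.2341] z range 0.2253496294236621 0.23851520641917145
top yel 92 [ 0.6185 -0.0295  0.2157] z range 0.20945158876657965 0.21931027170576667
{'pixel': [335.8, 147.0], 'conf': 0.62} [ 0.62   -0.1837  0.2375]
{'pixel': [292.9, 242.0], 'conf': 0.65} [ 0.4636 -0.0219  0.0155]
{'pixel': [334.1, 145.8], 'conf': 0.37} [ 0.6239 -0.1795  0.2397]
{'pixel': [208.3, 226.7], 'conf': 0.55} [0.54013165 0.22391513 0.07375339] [0.53927648 0.22391989 0.075     ]
{'pixel': [164.7, 245.9], 'conf': 0.53} [0.51579641 0.35896555 0.05458582] [0.5025875  0.35617719 0.075     ]
{'pixel': [226.0, 272.2], 'conf': 0.46} [0.39134906 0.19874094 0.05257184] [0.37976158 0.19941022 0.075     ]
{'pixel': [206.7, 212.9], 'conf': 0.61} [0.54118062 0.21922427 0.07340987] [0.53861923 0.21775281 0.075     ]
{'pixel': [190.6, 251.3], 'conf': 0.45} [0.39226757 0.18496281 0.05284413] [0.36341529 0.1664618  0.075     ]
```

```bash
python3 rv.py 180 0 40
```

```text
9.95 [ -5.9472 -46.7248 -53.0541  33.5898  -0.3386 179.854 ] [ 0.5399 -0.0579  0.1512] [179.4869 -50.0798  -5.7196] [-0.8788 -0.2645 -0.3825]
[-0.256   0.8594  0.7493]
```

Emit:
play_rows --targets '[{"grip": 255, "linear": [-1, 0, 0.5], "delta_rot": [-0.031, 0.103, 0.09]}, {"grip": 255, "linear": [-2, 0, 1], "delta_rot": [-0.064, 0.215, 0.187]}, {"grip": 255, "linear": [-3, 1, 2], "delta_rot": [-0.096, 0.322, 0.281]}, {"grip": 255, "linear": [-4, 2, 3], "delta_rot": [-0.128, 0.43, 0.375]}, {"grip": 255, "linear": [-4, 4, 4], "delta_rot": [-0.16, 0.537, 0.468]}, {"grip": 255, "linear": [-4, 6, 5], "delta_rot": [-0.192, 0.645, 0.562]}, {"grip": 255, "linear": [-4, 9, 5], "delta_rot": [-0.224, 0.752, 0.656]}, {"grip": 255, "linear": [-4, 12, 5], "delta_rot": [-0.256, 0.859, 0.749]}, {"grip": 255, "linear": [-4, 15, 5], "delta_rot": [-0.256, 0.859, 0.749]}, {"grip": 255, "linear": [-4, 18, 5], "delta_rot": [-0.256, 0.859, 0.749]}]'

```text
time: 10.95
ee_pos: [0.5006, 0.1237, 0.1997]
tcp_rot: [-179.9, 0.1, 40.0]
wrist_force: [-0.2, -0.4, 0.8]
opening: -0.0
grasp_force: 0.0
```

Emit:
play_rows --targets '[{"grip": 255, "linear": [0.5, 3, 0], "delta_rot": [0, 0, 0]}, {"grip": 255, "linear": [2, 6, 0], "delta_rot": [0, 0, 0]}, {"grip": 255, "linear": [3, 8, 0], "delta_rot": [0, 0, 0]}, {"grip": 255, "linear": [3.8, 10, 0], "delta_rot": [0, 0, 0]}, {"grip": 255, "linear": [3.8, 10, 0], "delta_rot": [0, 0, 0]}, {"grip": 255, "linear": [3.8, 10, 0], "delta_rot": [0, 0, 0]}]'

```text
time: 11.55
ee_pos: [0.5378, 0.2222, 0.2008]
tcp_rot: [180.0, 0.0, 40.0]
wrist_force: [0.3, 0.8, -0.2]
opening: -0.0001
grasp_force: 0.0
```

```bash
python3 rv.py 180 0 40
python3 - <<'E'
from h import *
p=bot.camera("wrist");cv2.imwrite("pics/w2.png",cv2.cvtColor(p["color"],cv2.COLOR_RGB2BGR))
P=cloud(p);H,S,V=cv2.split(cv2.cvtColor(p["color"],cv2.COLOR_RGB2HSV))
m=(H>45)&(H<85)&(S>110)&(p["range_z"]>0)
nl,L,st,ce=cv2.connectedComponentsWithStats(m.astype('uint8'))
for i in range(1,nl):
    if st[i,4]>100: q=P[L==i];print(ce[i],st[i,4],np.median(q,0),q.min(0),q.max(0))
for r in bot.pinpoint(p,"fan_button_top"): print(r,w(p,r["pixel"]))
E
```

```text
11.55 [ 22.4507   8.8834  10.9813  92.1094  -0.0079 162.4253] [0.5378 0.2222 0.2008] [179.9959   0.0133  40.0255] [ 0.2736  0.8348 -0.1806]
[ 0.0002 -0.0001 -0.0004]
[115.15611193  96.13402062] 679 [0.51530497 0.36043593 0.0532316 ] [0.50055825 0.34886076 0.04289666] [0.5258575  0.37520578 0.05554067]
[256.0009009 179.4045045] 1110 [0.54050561 0.22506485 0.07383118] [0.52103079 0.20579974 0.0614271 ] [0.55532801 0.23978097 0.07601882]
[195.25213675 291.2991453 ] 234 [0.40449371 0.19296601 0.05284818] [0.39501022 0.1788742  0.04495018] [0.53401247 0.24932611 0.25162747]
{'pixel': [256.6, 179.4], 'conf': 0.74} [0.54100384 0.22484334 0.07439542]
{'pixel': [115.6, 94.5], 'conf': 0.6} [0.51659332 0.36087493 0.05281481]
{'pixel': [192.5, 299.0], 'conf': 0.48} [0.53307476 0.24660782 0.25104885]
```

View pics/w2.png

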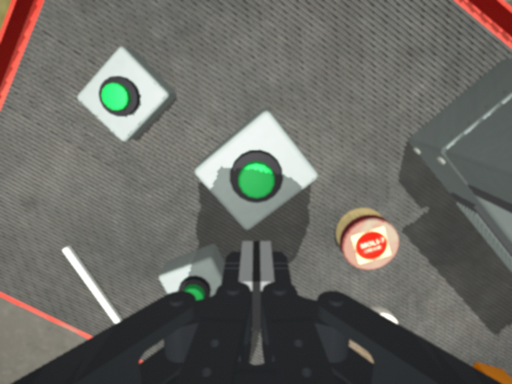

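Wrist view: the largest box's button is centred at (257,179), just ahead of the fingertips at (257,245). It measures (0.540, 0.224, 0.074). I press straight down.

Emit:
play_rows --targets '[{"grip": 255, "linear": [0.2, 0.2, -4], "delta_rot": [0, 0, 0]}, {"grip": 255, "linear": [0.2, 0.2, -8], "delta_rot": [0, 0, 0]}, {"grip": 255, "linear": [0.2, 0.2, -11], "delta_rot": [0, 0, 0]}, {"grip": 255, "linear": [0.2, 0.2, -12], "delta_rot": [0, 0, 0]}, {"grip": 255, "linear": [0.2, 0.2, -12.5], "delta_rot": [0, 0, 0]}, {"grip": 255, "linear": [0.2, 0.2, -12.9], "delta_rot": [0, 0, 0]}, {"grip": 255, "linear": [0.2, 0.2, -13.2], "delta_rot": [0, 0, 0]}, {"grip": 255, "linear": [0.2, 0.2, -13.4], "delta_rot": [0, 0, 0]}, {"grip": 255, "linear": [0.2, 0.2, -13.4], "delta_rot": [0, 0, 0]}, {"grip": 255, "linear": [0.2, 0.2, -13.4], "delta_rot": [0, 0, 0]}]'

```text
time: 12.65
ee_pos: [0.5406, 0.2242, 0.0684]
tcp_rot: [179.9, -0.1, 40.0]
wrist_force: [2.2, -0.7, 3.6]
opening: -0.0001
grasp_force: 1.8
```

Emit:
play_rows --targets '[{"grip": 255, "linear": [0, 0, -0.1], "delta_rot": [0, 0, 0]}, {"grip": 255, "linear": [0, 0, -0.2], "delta_rot": [0, 0, 0]}, {"grip": 255, "linear": [0, 0, -0.3], "delta_rot": [0, 0, 0]}, {"grip": 255, "linear": [0, 0, -0.3], "delta_rot": [0, 0, 0]}, {"grip": 255, "linear": [0, 0, -0.3], "delta_rot": [0, 0, 0]}]'

```text
time: 13.15
ee_pos: [0.5405, 0.2242, 0.0659]
tcp_rot: [179.9, -0.2, 40.0]
wrist_force: [1.0, -3.5, 12.9]
opening: -0.0002
grasp_force: 6.3
```

The force jumped to 13 N, past the 5 N of full travel, so the button is at its stop. Releasing.

Emit:
play_rows --targets '[{"grip": 255, "linear": [0, 0, 0.5], "delta_rot": [0, 0, 0]}, {"grip": 255, "linear": [0, 0, 2], "delta_rot": [0, 0, 0]}, {"grip": 255, "linear": [0, 0, 6], "delta_rot": [0, 0, 0]}, {"grip": 255, "linear": [0, 0, 10], "delta_rot": [0, 0, 0]}, {"grip": 255, "linear": [0, 0, 14], "delta_rot": [0, 0, 0]}, {"grip": 255, "linear": [0, 0, 14], "delta_rot": [0, 0, 0]}, {"grip": 255, "linear": [0, 0, 14], "delta_rot": [0, 0, 0]}, {"grip": 255, "linear": [0, 0, 14], "delta_rot": [0, 0, 0]}]'

```text
time: 13.95
ee_pos: [0.5392, 0.224, 0.2031]
tcp_rot: [-180.0, 0.1, 40.0]
wrist_force: [0.0, -0.2, 0.0]
opening: -0.0
grasp_force: 0.0
```

```bash
python3 chk.py top side
python3 - <<'E'
from h import *
p=bot.camera("wrist");P=cloud(p);H,S,V=cv2.split(cv2.cvtColor(p["color"],cv2.COLOR_RGB2HSV))
m=(H>45)&(H<85)&(S>110)&(abs(P[...,0]-.54)<.02)&(abs(P[...,1]-.224)<.02)
print("button",np.median(P[m],0)); print(bot.get_obs()["wrist_force"])
E
```

```text
top band 40 [ 0.6183 -0.1953  0.2358] z range 0.22243488140851997 0.24423344438419614
top ptr 32 [ 0.6216 -0.1639  0.2346] z range 0.22752076401211707 0.24026271842408609
{'pixel': [337.8, 145.7], 'conf': 0.87} [ 0.6209 -0.1898  0.2406]
{'pixel': [333.3, 147.0], 'conf': 0.41} [ 0.6225 -0.177   0.2367]
side band 79 [ 0.6171 -0.1995  0.2327] z range 0.22172512231969732 0.24184975645545675
side ptr 50 [ 0.6203 -0.1673  0.2325] z range 0.22687890673338146 0.2379656502445548
side yel 513 [ 0.6154 -0.0522  0.2157] z range 0.20860149079137807 0.2180715763721594
{'pixel': [374.9, 166.0], 'conf': 0.62} [ 0.618  -0.1912  0.2354]
{'pixel': [375.8, 166.1], 'conf': 0.44} [ 0.6187 -0.1932  0.2351]
button [0.54043669 0.22526983 0.07383369]
[-0.22679656 -0.41646249 -0.49319312]
```

```bash
python3 -c "
from workcell import bot
print(bot.job_done())"
```

```text
the job is handed in; nothing more can be done
None
```

The job is handed in: the window stands with its pointer about 1 mm from the green band's middle, the fan button was pressed to its stop and sprang back, and the arm stayed well clear of the tin, carton and bearing (I didn't re-measure them); the judge's verdict was not shown.

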